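Brush the walnut shells off the chopping board

TASK

Take the wooden crumb brush and sweep both walnut shell halves off the chopping board into the white tray tucked under the board's left end. Touch the shells only with the brush, never with the gripper. Then put the brush back on the sideboard, upright on its bristles, not on the board or in the tray.

Things in the scene. Friction and masses are not known exactly. Their poses are not given: they have to be found in the camera images.
- brush_grip (a point): wooden crumb brush standing on its stiff tan bristles, right of the board; 128 (x) x 42 (y) x 90 mm high, 120 g. Point: middle of its upright grip bar, 68 mm above the bristle ends; x along the brush, y across it (sweeping faces look to +y and -y). Grip bar 96 mm long (x), 24 mm thick (y), from 44 to 90 mm above the bristle ends. Bristle block 120 x 34 x 32 mm high, rigid.
- shell_a_mid (a point): half a walnut shell, brown, a ridged dome 38 mm across and 20 mm high, 12 g, lying rim down on the chopping board; the point is on its axis, 9 mm above the rim. Lies within 46 mm of the board's long centre line. The one nearer the board's right end.
- shell_b_mid (a point): half a walnut shell, brown, a ridged dome 38 mm across and 20 mm high, 12 g, lying rim down on the chopping board; the point is on its axis, 9 mm above the rim. Lies within 46 mm of the board's long centre line. The one nearer the tray.
- board: brown chopping board on feet, fixed, 170 (x) x 250 (y) x 21 mm. Origin: centre of its underside, 28 mm above the sideboard (top 49 mm above it); +y to its left end. White open tray fixed under that end: x -114 to 114, y 111 to 269 mm in this frame; walls 6 mm thick, 24 high, floor 4 mm above the sideboard. Things pushed over the left edge (y = 125 mm) fall in.
Mind the look-alikes: they are no part of the job. What is shaped like the part that bears brush_grip but red is not meant.

How it is judged (in metres and radians):
On the way, in this order (a step that is already met when the one before it is completed fails the run):
1. the brush is picked up (height (world z) of brush_grip above 0.09 m and contact force between the fingers and brush above 0.5 N), for 0.1 s.
2. both shell halves are in the tray while the brush is still held (y of shell_a_mid in the frame of board between 0.105 and 0.272 m and x of shell_a_mid in the frame of board between -0.117 and 0.117 m and height (world z) of each of shell_a_mid, shell_b_mid below 0.042 m and y of shell_b_mid in the frame of board between 0.105 and 0.272 m and x of shell_b_mid in the frame of board between -0.117 and 0.117 m and contact force between the fingers and brush above 0.5 N), for 0.1 s.
At the end, for the whole second after the job is handed in: Both shell halves lie at rest inside the white tray (middle within its walls and less than 42 mm above the sideboard); the brush stands released and at rest on its bristles on the sideboard, within 10 degrees of upright, not on the board and not in the tray (y of shell_a_mid in the frame of board between 0.105 and 0.272 m and x of shell_a_mid in the frame of board between -0.117 and 0.117 m and height (world z) of each of shell_a_mid, shell_b_mid below 0.042 m and y of shell_b_mid in the frame of board between 0.105 and 0.272 m and x of shell_b_mid in the frame of board between -0.117 and 0.117 m and height (world z) of brush_grip between 0.058 and 0.082 m and angle between brush_grip's own z axis and vertical below 0.17 rad and not (y of brush_grip in the frame of board between 0.09 and 0.275 m and x of brush_grip in the frame of board between -0.12 and 0.12 m) and linear speed of brush below 0.02 m/s and linear speed of each of shell_a, shell_b below 0.03 m/s); the robot touches nothing.
It fails at once if the gripper or arm touches a shell (contact force between any of the fingers, the arm and shell_a above 0.3 N or contact force between any of the fingers, the arm and shell_b above 0.3 N).
It also fails if it takes over 51 s, if anything falls off the work surface, if the arm or the gripper's body presses on something with over 40 N, if the wrist force passes 120 N, or if a joint passes its speed limit or range.

ROBOT

A 6-joint arm with a two-finger parallel gripper is mounted at the origin on a cart in front of the work surface, level with it; the furniture and walls round the work are solid. World frame = base frame: x ahead of the robot, y to its left, z up, the work surface at z = 0. Lengths are in m, angles in degrees, forces in N, time in s.
With the tool pointing down it reaches from about 0.375 to 0.9 m from the base axis. Payload 3.1 kg.
Tool frame: the origin (TCP) lies on the centre line of the jaws, within the pads' length; the fingertips stand 14 mm ahead of it and the grasp point (between the pads) lies 5 mm behind it (bot.tips_ahead is the distance from the TCP to the fingertips, in m); z points along the fingers, y is the line along which they close (so a half turn about z gives the same grasp; the last joint's range is limited). The gripper opens to 87 mm and grips with 3 to 60 N. Pads are 19 mm wide; open, the fingers measure 117 mm over their backs; the gripper's body (75 mm by 190 mm) begins 51 mm behind the grasp point.
Start: joints at [61.049, 30.224, 82.088, -0, 67.689, -10.227], TCP at [0.201, 0.592, 0.237] pointing down, gripper open.
Joint ranges: [-176.69, 176.69], [-43.24, 126.21], [12.49, 139.97], [-82, 262], [0, 151.66], [-163.58, 163.58]. Speed limits (degrees/s): [159.86, 159.86, 180, 180, 180, 180].

INTERFACE

Orientations are given as a 3x3 rotation matrix whose columns are the frame's x, y, z axes.
In Python, from rig import bot gives the robot as it stands.
- The arm moves only by the tool play_rows, never from a script. Its argument "moves" is a list that holds one entry, the list of rows, each a list of 6 numbers: the shift along the tool's x, y, z in mm, then the turn, a rotation vector about the tool's x, y, z in rad. A call has 1 to 5 rows; each row shifts and turns the commanded pose from where the row before left it, along the tool's axes as they then stand; what a row does not reach is not made up. A row lasts 1/10 s, in which the tool goes at most 50 mm and 8.59 degrees, less where a joint would pass 70% of its speed; a pose out of reach is approached as far as the arm can. A call with a gripper value outside its range is refused whole. "fingers" is the opening, from -1 (shut) to 1 (fully open), set as the call begins (left out, the last holds). The fingers move at their own pace and stop on an object; the grip force is fixed at half the most. Time passes only in rows, so rows that do not move let the fingers close. It gives the time, the measured TCP pose, the force, the opening and the grip force at its end, in the units of the state.
- bot.read_state(): the state, without advancing time (a new reading comes with each control period).
- bot.capture(name): name is "side" or "top" or "wrist"; returns a dict with "image" (420x560x3 uint8, blue, green, red), "fx", "fy", "cx", "cy" (pixels), "R" (3x3) and "t" (3): a world point X has camera coordinates R X + t. Camera axes: x right, y down, z forward; pixel columns grow to the right and rows downward; lengths in m; the calibration is good to about 2 mm. A picture is of the moment at which its call begins. There is no depth.
- bot.hand_in(): hands the job in; it is judged then, once.
Trained networks look in a picture, given as the dict that the camera call returned (one of the last four; its "shot" number tells which), for a name from the list of things; names that differ only in an ending like _2 or _b are one class to them, and where a whole thing is asked for, a point or a joint stands for the part that bears it (a point fixed in the world has none). Each returns a list of dicts, best first, with "confidence" (0 to 1); they miss things now and then, are a little off and sometimes report something else, mostly with a low value. They report only what shows in the picture. A call takes as long as a camera call. They do not tell look-alikes from the thing itself.
- bot.search_frame(picture, query): "centre" ([column, row] in pixels, amid what is visible of it).
- bot.silhouettes(picture, query): "pixels" (420x560 bool, what is visible of it) and "centre" ([column, row] in pixels, amid what is visible of it).
- bot.pinpoint(picture, query): "centre" ([column, row] in pixels: a listed point, or the origin of a listed thing).
The state is a dict: "time_s": time; "joint_positions": joint angles; "qvel": joint speeds; "tau": joint torques, N m; "position": TCP position; "tcp_rot": TCP orientation; "force": force on the tool from outside, world axes, zero at the start; "moment": the same for the moment, N m; "opening": opening from 0.0 (shut) to 1.0 (fully open); "grasp_force": force on a finger pad.
Only numpy, scipy, OpenCV 4.12 (cv2) and the standard library are available. Lean on these libraries where they do the work, as an engineer would, in place of code of your own. Each camera call takes 0.05 s, during which the arm holds its last target. There are 200 camera calls.

## Working session

There is one attempt and no reset: what is moved stays moved. The work goes in short steps, Python scripts to look and compute and a tool call to move; the robot and the scene stay as the last step left them, time stands still between calls to the robot, and variables do not carry over. Pictures are saved under pics/ and viewed, at most 13 in all, crops included, and the job is handed in when it is done.

Besides the shell and the picture viewer there is one more tool, called after ">>>" as name(argument=value, ...), one argument or row to a line, values as JSON. play_rows: Moves the arm, as the interface text tells. Its arguments: {"type":"object","properties":{"moves":{"type":"array","items":{"type":"array","items":{"type":"array","items":{"type":"number"}}}},"fingers":{"type":"number"}},"required":["moves"]}

```bash
mkdir -p pics; cat > h.py <<'E'
import numpy as np,cv2
from rig import bot
def ray(p,uv):
    d=np.linalg.inv(np.array(p["R"]))@np.array([(uv[0]-p["cx"])/p["fx"],(uv[1]-p["cy"])/p["fy"],1]);c=-np.array(p["R"]).T@np.array(p["t"]);return c,d
def atz(p,uv,z):
    c,d=ray(p,uv);return c+d*(z-c[2])/d[2]
def tri(ps,uvs):
    A=np.zeros((3,3));b=np.zeros(3)
    for p,u in zip(ps,uvs):
        c,d=ray(p,u);d/=np.linalg.norm(d);M=np.eye(3)-np.outer(d,d);A+=M;b+=M@c
    return np.linalg.solve(A,b)
def tool(dw):
    s=bot.read_state();return np.array(s["tcp_rot"]).T@np.array(dw)*1000
E
python3 - <<'E'
from h import *
P={n:bot.capture(n) for n in("side","top")}
cv2.imwrite("pics/a.png",P["top"]["image"]);cv2.imwrite("pics/b.png",P["side"]["image"])
Z={"brush_grip":.068,"shell_a_mid":.058,"board":.028}
for q in Z:
  for n in P:
    for r in bot.pinpoint(P[n],q): print(n,q,np.round(r["centre"]),round(r["confidence"],2),atz(P[n],r["centre"],Z[q]).round(3))
r=bot.silhouettes(P["top"],"board")
for x in r[:2]:
  c=cv2.findContours(x["pixels"].astype("uint8"),0,2)[0];b=cv2.minAreaRect(max(c,key=len));print([atz(P["top"],k,.049).round(3) for k in cv2.boxPoints(b)])
r=bot.silhouettes(P["top"],"brush_grip")
for x in r[:3]:
  c=cv2.findContours(x["pixels"].astype("uint8"),0,2)[0];b=cv2.minAreaRect(max(c,key=len));print("brush",[atz(P["top"],k,.06).round(3) for k in cv2.boxPoints(b)])
s=bot.read_state();print(np.round(s["tcp_rot"],3),s["time_s"])
E
```

```text
side brush_grip [262. 298.] 0.94 [ 0.362 -0.379  0.068]
side brush_grip [362. 289.] 0.82 [ 0.532 -0.409  0.068]
top brush_grip [383. 274.] 0.79 [ 0.362 -0.38   0.068]
top brush_grip [401. 196.] 0.67 [ 0.536 -0.408  0.068]
side shell_a_mid [309. 195.] 0.62 [ 0.549 -0.089  0.058]
side shell_a_mid [362. 290.] 0.4 [ 0.536 -0.402  0.058]
top shell_a_mid [264. 177.] 0.56 [ 0.547 -0.106  0.058]
top shell_a_mid [211. 193.] 0.36 [0.497 0.006 0.058]
top board [245. 186.] 0.58 [ 0.529 -0.064  0.028]
[array([0.596, 0.228, 0.049]), array([ 0.643, -0.174,  0.049]), array([ 0.413, -0.198,  0.049]), array([0.368, 0.188, 0.049])]
brush [array([ 0.297, -0.35 ,  0.06 ]), array([ 0.423, -0.362,  0.06 ]), array([ 0.42 , -0.407,  0.06 ]), array([ 0.294, -0.394,  0.06 ])]
brush [array([ 0.581, -0.364,  0.06 ]), array([ 0.598, -0.414,  0.06 ]), array([ 0.473, -0.447,  0.06 ]), array([ 0.457, -0.399,  0.06 ])]
[[-0.947  0.321 -0.   ]
 [ 0.321  0.947 -0.   ]
 [-0.    -0.    -1.   ]] 0.5
```

View pics/a.png

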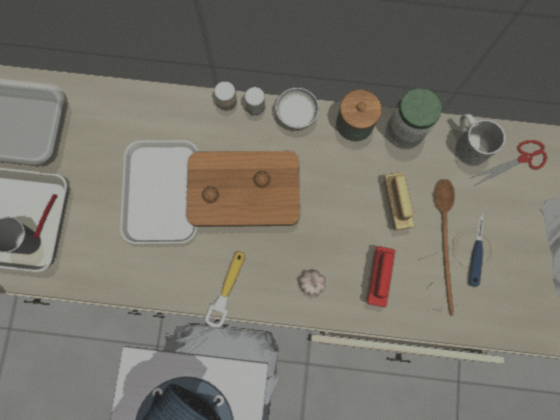

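View pics/b.png

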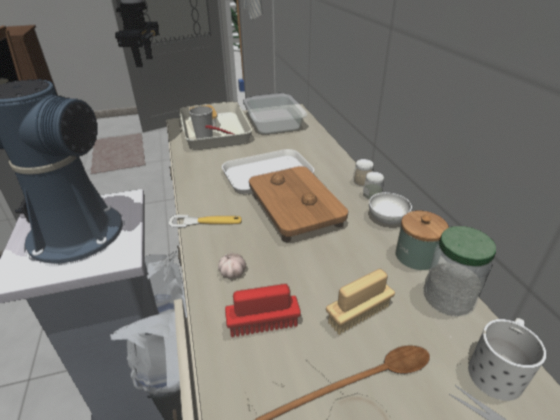

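The tan brush is at (400,200) and the red look-alike at (382,277). The board spans about (187–300, 152–226), with shell a at (262,179), shell b at (211,194) and the tray at its left. I'm moving towards the tan brush now.

>>> play_rows(
  moves=[
    [[-41,-25,0,0,0,0],[-41,-25,0,0,0,0],[-41,-25,0,0,0,0],[-41,-25,0,0,0,0],[-41,-25,0,0,0,0]],
  ],
  fingers=1,
)

```text
time_s: 1.0
position: [0.3556, 0.4063, 0.2368]
tcp_rot: [[-0.947, 0.321, 0.001], [0.321, 0.947, 0.0], [-0.0, 0.001, -1.0]]
force: [0.7, 0.9, -0.1]
opening: 1.002
grasp_force: 0.0
```

>>> play_rows(
  moves=[
    [[-41,-25,0,0,0,0],[-41,-25,0,0,0,0],[-41,-25,0,0,0,0],[-20,-43,0,0,0,0],[-20,-43,0,0,0,0]],
  ],
)

```text
time_s: 1.5
position: [0.4584, 0.2011, 0.2367]
tcp_rot: [[-0.947, 0.321, 0.001], [0.321, 0.947, 0.0], [-0.001, 0.001, -1.0]]
force: [0.2, 0.2, -0.7]
opening: 0.995
grasp_force: 0.0
```

>>> play_rows(
  moves=[
    [[-20,-43,0,0,0,0],[-20,-43,0,0,0,0],[-20,-43,0,0,0,0],[-20,-43,0,0,0,0],[-20,-43,0,0,0,0]],
  ],
)

```text
time_s: 2.0
position: [0.4831, -0.0348, 0.2369]
tcp_rot: [[-0.947, 0.321, 0.001], [0.321, 0.947, -0.0], [-0.001, 0.0, -1.0]]
force: [1.6, -0.5, -0.1]
opening: 1.0
grasp_force: 0.0
```

>>> play_rows(
  moves=[
    [[-20,-43,0,0,0,0],[-20,-43,0,0,0,0],[-20,-43,0,0,0,0],[-20,-43,0,0,0,0],[-20,-43,0,0,0,0]],
  ],
)

```text
time_s: 2.5
position: [0.5086, -0.2706, 0.2368]
tcp_rot: [[-0.947, 0.321, 0.001], [0.321, 0.947, -0.0], [-0.001, 0.0, -1.0]]
force: [0.8, 0.3, -0.4]
opening: 0.997
grasp_force: 0.0
```

>>> play_rows(
  moves=[
    [[-20,-43,0,0,0,-0.146],[-18,-36,0,0,0,-0.146],[0,0,0,0,0,-0.146],[0,0,0,0,0,-0.146],[0,0,0,0,0,0]],
  ],
)

```text
time_s: 3.0
position: [0.5249, -0.3548, 0.2363]
tcp_rot: [[-0.967, -0.253, -0.0], [-0.253, 0.967, 0.0], [0.0, 0.0, -1.0]]
force: [0.2, 0.1, 0.3]
opening: 1.001
grasp_force: 0.0
```

```bash
python3 - <<'E'
from h import *
W=bot.capture("wrist");T=bot.capture("top");S=bot.capture("side")
cv2.imwrite("pics/w.png",W["image"])
for r in bot.pinpoint(W,"brush_grip"): print("w",np.round(r["centre"]),round(r["confidence"],2),atz(W,r["centre"],.068).round(3))
for r in bot.silhouettes(W,"brush_grip")[:2]:
  c=cv2.findContours(r["pixels"].astype("uint8"),0,2)[0];b=cv2.boxPoints(cv2.minAreaRect(max(c,key=len)));print(b.round(),[atz(W,k,.05).round(3)[:2] for k in b])
B=[(188,152),(299,152),(299,226),(187,225)]
for k in B: print("board",atz(T,k,.049).round(3))
# board top by wood colour
hsv=cv2.cvtColor(T["image"],cv2.COLOR_BGR2HSV);m=cv2.inRange(hsv,(4,90,60),(18,255,255));m[:140]=0;m[240:]=0;m[:,:175]=0;m[:,315:]=0
m=cv2.morphologyEx(m,cv2.MORPH_OPEN,np.ones((5,5)));c=cv2.findContours(m,0,2)[0];b=cv2.boxPoints(cv2.minAreaRect(max(c,key=cv2.contourArea)))
for k in b: print("wood",k.round(),atz(T,k,.049).round(3))
for n,P in(("T",T),("S",S)):
  for r in bot.silhouettes(P,"shell_a_mid"): print(n,np.round(r["centre"]),round(r["confidence"],2),atz(P,r["centre"],.058).round(3))
E
```

```text
w [216. 192.] 0.79 [ 0.533 -0.409  0.068]
w [294.   6.] 0.6 [ 0.361 -0.379  0.068]
[[196. 123.]
 [240. 121.]
 [246. 243.]
 [203. 245.]] [array([ 0.476, -0.444]), array([ 0.464, -0.404]), array([ 0.584, -0.368]), array([ 0.599, -0.413])]
[[245.  78.]
 [276. -14.]
 [320.   0.]
 [289.  93.]] [array([ 0.425, -0.408]), array([ 0.345, -0.399]), array([ 0.346, -0.358]), array([ 0.427, -0.364])]
board [0.588 0.072 0.049]
board [ 0.617 -0.177  0.049]
board [ 0.448 -0.194  0.049]
board [0.422 0.049 0.049]Traceback (most recent call last):
  File "<stdin>", line 11, in <module>
ValueError: max() iterable argument is empty
```

View pics/w.png

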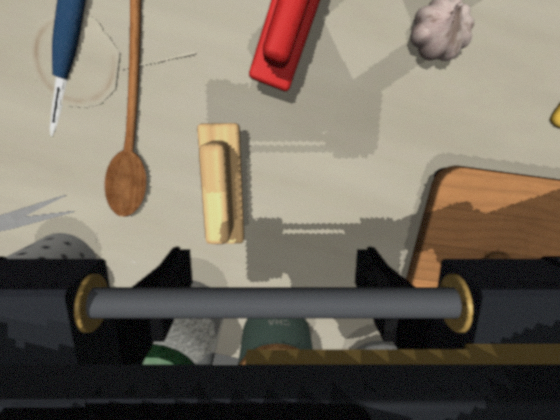

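The wrist view shows the tan brush at (218,185), already aligned with the tool. The board's yaw comes out at about 6.5°, with its centre at (0.519, -0.0625).

>>> play_rows(
  moves=[
    [[3,-27,0,0,0,0],[3,-27,0,0,0,0],[0,0,35,0,0,0],[0,0,35,0,0,0],[0,0,35,0,0,0]],
  ],
)

```text
time_s: 3.75
position: [0.5332, -0.4083, 0.131]
tcp_rot: [[-0.967, -0.253, 0.001], [-0.253, 0.967, -0.001], [-0.001, -0.001, -1.0]]
force: [0.2, 0.0, -0.6]
opening: 0.998
grasp_force: 0.0
```

>>> play_rows(
  moves=[
    [[0,0,30,0,0,0],[0,0,20,0,0,0],[0,0,11,0,0,0],[0,0,6,0,0,0],[0,0,0,0,0,0]],
  ],
)

```text
time_s: 4.25
position: [0.5331, -0.408, 0.0645]
tcp_rot: [[-0.967, -0.254, -0.0], [-0.254, 0.967, 0.0], [0.0, 0.0, -1.0]]
force: [-0.1, 1.1, 0.6]
opening: 1.0
grasp_force: 0.0
```

>>> play_rows(
  moves=[
    [[0,0,0,0,0,0],[0,0,0,0,0,0],[0,0,0,0,0,0],[0,0,0,0,0,0],[0,0,0,0,0,0]],
  ],
  fingers=-1,
)

```text
time_s: 4.75
position: [0.5331, -0.4082, 0.065]
tcp_rot: [[-0.967, -0.254, 0.0], [-0.254, 0.967, -0.0], [-0.0, -0.001, -1.0]]
force: [-1.1, 1.2, -1.0]
opening: 0.629
grasp_force: 0.0
```

>>> play_rows(
  moves=[
    [[0,0,0,0,0,0],[0,0,0,0,0,0],[0,0,0,0,0,0],[0,0,0,0,0,0],[0,0,0,0,0,0]],
  ],
)

```text
time_s: 5.25
position: [0.533, -0.4081, 0.0644]
tcp_rot: [[-0.967, -0.254, -0.0], [-0.254, 0.967, 0.0], [0.0, 0.0, -1.0]]
force: [0.4, -0.2, -1.1]
opening: 0.277
grasp_force: 29.9
```

>>> play_rows(
  moves=[
    [[0,0,-15,0,0,0],[0,0,-30,0,0,0],[0,0,-35,0,0,0],[0,0,-30,0,0,0],[0,0,0,0,0,0]],
  ],
)

```text
time_s: 5.75
position: [0.5355, -0.4106, 0.1809]
tcp_rot: [[-0.967, -0.255, 0.008], [-0.255, 0.967, -0.009], [-0.006, -0.01, -1.0]]
force: [0.4, -0.6, -1.5]
opening: 0.273
grasp_force: 29.9
```

>>> play_rows(
  moves=[
    [[-11.5,45,0,0,0,0],[-11.5,45,0,0,0,0],[-11.5,45,0,0,0,0],[-11.5,45,0,0,0,0],[-11.5,44,0,0,0,0]],
  ],
)

```text
time_s: 6.25
position: [0.5305, -0.1746, 0.1739]
tcp_rot: [[-0.967, -0.254, -0.002], [-0.254, 0.967, 0.001], [0.001, 0.001, -1.0]]
force: [0.9, 0.3, -1.7]
opening: 0.269
grasp_force: 29.9
```

>>> play_rows(
  moves=[
    [[0,0,0,0,0,0.143],[0,0,0,0,0,0],[0,0,0,0,0,0]],
  ],
)

```text
time_s: 6.55
position: [0.5317, -0.1771, 0.1743]
tcp_rot: [[-0.993, -0.117, -0.0], [-0.117, 0.993, -0.0], [0.0, -0.0, -1.0]]
force: [0.1, -1.2, -1.8]
opening: 0.27
grasp_force: 29.9
```

```bash
python3 - <<'E'
from h import *
W=bot.capture("wrist");T=bot.capture("top");S=bot.capture("side")
cv2.imwrite("pics/w2.png",W["image"]);cv2.imwrite("pics/t2.png",np.hstack([T["image"][110:260,100:350],S["image"][110:260,190:440]]).repeat(1,0))
s=bot.read_state();print(np.round(s["position"],4),s["time_s"],s["grasp_force"],np.round(s["tcp_rot"],3).tolist())
C=np.array([.519,-.0625]);a=np.radians(6.5);R=np.array([[np.cos(a),-np.sin(a)],[np.sin(a),np.cos(a)]])
for n,P in(("W",W),("T",T),("S",S)):
  for r in bot.silhouettes(P,"shell_a_mid"):
    w=atz(P,r["centre"],.058);print(n,np.round(r["centre"]),round(r["confidence"],2),w.round(3),"board",(R.T@(w[:2]-C)).round(3))
E
```

```text
[ 0.5317 -0.178   0.1744] 6.7 29.938205752987415 [[-0.993, -0.114, 0.0], [-0.114, 0.993, -0.0], [-0.0, -0.0, -1.0]]
W [363. 234.] 0.67 [ 0.542 -0.1    0.058] board [ 0.018 -0.04 ]
```

View pics/w2.png

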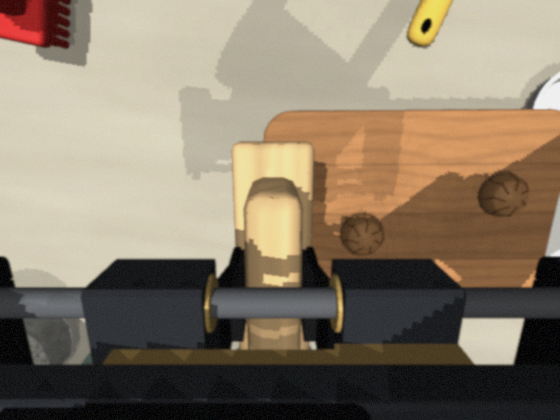

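View pics/t2.png

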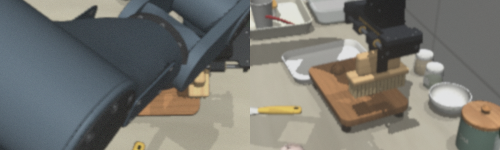

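The brush is held squarely at the board's right end. The shells are at (363,234) and (504,193) in the wrist view, both to the left of it. Next I lower the brush and sweep.

>>> play_rows(
  moves=[
    [[0,0,20,0,0,0],[0,0,20,0,0,0],[0,0,12,0,0,0],[0,0,5,0,0,0],[0,0,0,0,0,0]],
  ],
)

```text
time_s: 7.35
position: [0.5313, -0.1769, 0.1169]
tcp_rot: [[-0.994, -0.114, -0.001], [-0.114, 0.994, 0.001], [0.001, 0.001, -1.0]]
force: [-0.1, -0.3, -1.0]
opening: 0.277
grasp_force: 29.9
```

>>> play_rows(
  moves=[
    [[0,8,0,0,0,0],[0,12,0,0,0,0],[0,15,0,0,0,0],[0,15,0,0,0,0],[0,15,0,0,0,0]],
  ],
)

```text
time_s: 7.85
position: [0.5239, -0.1104, 0.1179]
tcp_rot: [[-0.993, -0.115, 0.0], [-0.115, 0.993, -0.0], [-0.0, -0.0, -1.0]]
force: [0.1, -0.3, -0.9]
opening: 0.274
grasp_force: 29.9
```

>>> play_rows(
  moves=[
    [[0,15,0,0,0,0],[0,15,0,0,0,0],[0,15,0,0,0,0],[0,15,0,0,0,0],[0,15,0,0,0,0]],
  ],
)

```text
time_s: 8.35
position: [0.5156, -0.0365, 0.1175]
tcp_rot: [[-0.993, -0.114, 0.0], [-0.114, 0.993, -0.0], [-0.0, -0.0, -1.0]]
force: [0.8, -0.3, -1.9]
opening: 0.272
grasp_force: 29.9
```

```bash
python3 - <<'E'
from h import *
W=bot.capture("wrist");S=bot.capture("side")
cv2.imwrite("pics/w3.png",np.hstack([W["image"][:270,160:560],S["image"][110:380,190:560]]))
E
```

```text
(no output)
```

View pics/w3.png

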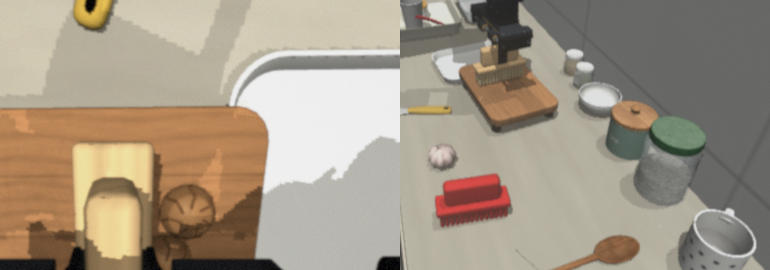

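Both shells (about (188,212) and (170,250) in the crop) are ahead of the brush face, so I continue the sweep.

>>> play_rows(
  moves=[
    [[0,12,0,0,0,0],[0,15,0,0,0,0],[0,15,0,0,0,0],[0,15,0,0,0,0],[0,12,0,0,0,0]],
  ],
)

```text
time_s: 8.95
position: [0.5074, 0.0323, 0.1175]
tcp_rot: [[-0.993, -0.115, -0.0], [-0.115, 0.993, 0.0], [0.0, 0.0, -1.0]]
force: [0.3, -0.5, -1.5]
opening: 0.273
grasp_force: 29.9
```

>>> play_rows(
  moves=[
    [[0,12,0,0,0,0],[0,12,0,0,0,0],[0,12,0,0,0,0],[0,12,0,0,0,0],[0,12,0,0,0,0]],
  ],
)

```text
time_s: 9.45
position: [0.5008, 0.0914, 0.1175]
tcp_rot: [[-0.993, -0.114, -0.0], [-0.114, 0.993, 0.0], [0.0, 0.0, -1.0]]
force: [0.3, 0.0, -1.0]
opening: 0.275
grasp_force: 29.9
```

>>> play_rows(
  moves=[
    [[0,0,0,0,0,0],[0,0,0,0,0,0],[0,0,0,0,0,0],[0,0,0,0,0,0],[0,0,-20,0,0,0]],
  ],
)

```text
time_s: 9.95
position: [0.4992, 0.0899, 0.1359]
tcp_rot: [[-0.994, -0.113, -0.006], [-0.113, 0.994, 0.0], [0.006, 0.001, -1.0]]
force: [-0.1, 0.4, -1.5]
opening: 0.273
grasp_force: 29.9
```

```bash
python3 - <<'E'
from h import *
W=bot.capture("wrist");S=bot.capture("side")
cv2.imwrite("pics/w4.png",np.hstack([W["image"][:300,160:560],S["image"][60:360,190:560]]))
for n,P in(("W",W),("S",S)):
  for r in bot.silhouettes(P,"shell_a_mid"): print(n,np.round(r["centre"]),round(r["confidence"],2),atz(P,r["centre"],.013).round(3))
E
```

```text
S [276. 168.] 0.44 [0.526 0.139 0.013]
```

View pics/w4.png

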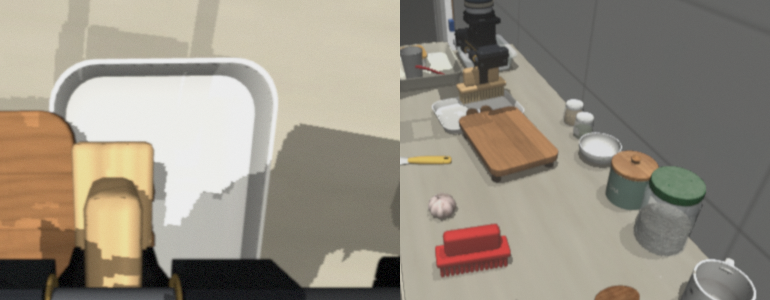

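>>> play_rows(
  moves=[
    [[0,0,-20,0,0,0],[0,0,-20,0,0,0],[1,-43,0,0,0,0],[1,-43,0,0,0,0],[1,-43,0,0,0,0]],
  ],
)

```text
time_s: 10.65
position: [0.5124, -0.0391, 0.177]
tcp_rot: [[-0.993, -0.115, -0.001], [-0.115, 0.993, 0.0], [0.001, 0.0, -1.0]]
force: [0.9, 0.1, -1.1]
opening: 0.273
grasp_force: 29.9
```

>>> play_rows(
  moves=[
    [[1,-43,0,0,0,0],[1,-43,0,0,0,0],[1,-43,0,0,0,0],[1,-43,0,0,0,0],[1,-43,0,0,0,0]],
  ],
)

```text
time_s: 11.15
position: [0.5315, -0.2539, 0.1764]
tcp_rot: [[-0.994, -0.113, -0.001], [-0.113, 0.994, 0.001], [0.001, 0.001, -1.0]]
force: [1.7, 0.3, -1.0]
opening: 0.271
grasp_force: 29.9
```

>>> play_rows(
  moves=[
    [[1,-43,0,0,0,0],[1,-43,0,0,0,0],[0,0,0,0,0,0],[0,0,0,0,0,0]],
  ],
)

```text
time_s: 11.55
position: [0.539, -0.3386, 0.176]
tcp_rot: [[-0.994, -0.111, -0.002], [-0.111, 0.994, 0.002], [0.001, 0.002, -1.0]]
force: [-0.1, 0.1, -2.0]
opening: 0.272
grasp_force: 29.9
```

```bash
python3 - <<'E'
from h import *
T=bot.capture("top");S=bot.capture("side")
cv2.imwrite("pics/t5.png",np.hstack([T["image"][100:300,100:460],S["image"][110:310,190:550]]))
C=np.array([.519,-.0625]);a=np.radians(6.5);R=np.array([[np.cos(a),-np.sin(a)],[np.sin(a),np.cos(a)]])
for n,P in(("T",T),("S",S)):
  for r in bot.silhouettes(P,"shell_a_mid"):
    w=atz(P,r["centre"],.013);print(n,np.round(r["centre"]),round(r["confidence"],2),"board",(R.T@(w[:2]-C)).round(3))
E
```

```text
S [273. 165.] 0.46 board [0.029 0.215]
```

View pics/t5.png

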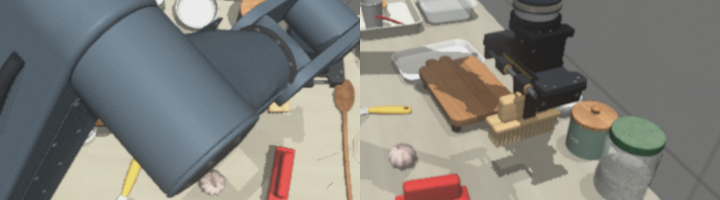

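```bash
python3 - <<'E'
from h import *
S=bot.capture("side")
cv2.imwrite("pics/s6.png",cv2.resize(S["image"][140:230,215:335],None,fx=6,fy=6,interpolation=2))
E
```

```text
(no output)
```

View pics/s6.png

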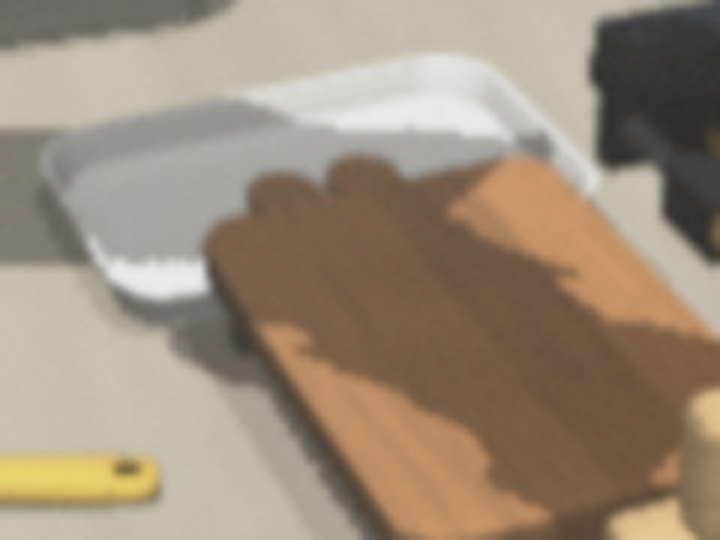

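The side view shows two shell tops, at crop (288,185) and (365,170), beyond the board's left edge. I'll check from above with the wrist camera before releasing the brush.

>>> play_rows(
  moves=[
    [[0,0,-40,0,0,0],[0,0,-40,0,0,0],[-10,42,0,0,0,0],[-10,42,0,0,0,0],[-10,42,0,0,0,0]],
  ],
)

```text
time_s: 12.3
position: [0.5553, -0.207, 0.2582]
tcp_rot: [[-0.993, -0.114, 0.001], [-0.114, 0.993, -0.0], [-0.001, -0.0, -1.0]]
force: [0.3, 0.0, -1.4]
opening: 0.274
grasp_force: 29.9
```

>>> play_rows(
  moves=[
    [[-10,42,0,0,0,0],[-10,42,0,0,0,0],[-10,42,0,0,0,0],[-10,42,0,0,0,0],[-10,38,0,0,0,0]],
  ],
)

```text
time_s: 12.8
position: [0.5809, 0.0042, 0.2579]
tcp_rot: [[-0.993, -0.116, 0.0], [-0.116, 0.993, 0.0], [-0.0, 0.0, -1.0]]
force: [0.8, 0.3, -1.2]
opening: 0.279
grasp_force: 29.9
```

```bash
python3 - <<'E'
from h import *
W=bot.capture("wrist");cv2.imwrite("pics/w7.png",W["image"])
C=np.array([.519,-.0625]);a=np.radians(6.5);R=np.array([[np.cos(a),-np.sin(a)],[np.sin(a),np.cos(a)]])
for r in bot.silhouettes(W,"shell_a_mid"):
    w=atz(W,r["centre"],.013);print(np.round(r["centre"]),round(r["confidence"],2),"board",(R.T@(w[:2]-C)).round(3))
E
```

```text
[382. 141.] 0.59 board [0.02  0.185]
```

View pics/w7.png

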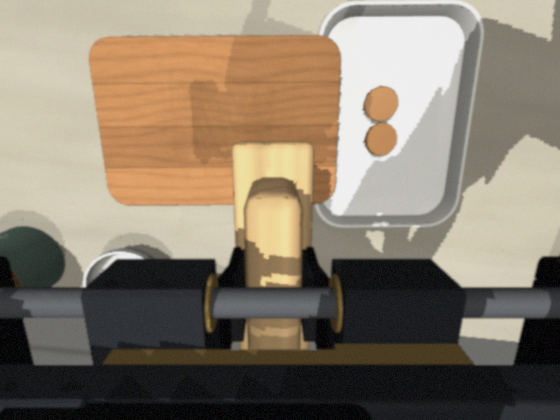

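Both shells lie flat in the tray, at (382,103) and (382,139). I'm taking the brush back to the right of the board.

>>> play_rows(
  moves=[
    [[10,-42,0,0,0,0],[10,-42,0,0,0,0],[10,-42,0,0,0,0],[10,-42,0,0,0,0],[10,-42,0,0,0,0]],
  ],
)

```text
time_s: 13.4
position: [0.5552, -0.2145, 0.2578]
tcp_rot: [[-0.993, -0.115, 0.0], [-0.115, 0.993, -0.0], [-0.0, -0.0, -1.0]]
force: [0.8, -0.3, -1.6]
opening: 0.275
grasp_force: 29.9
```

>>> play_rows(
  moves=[
    [[10,-42,0,0,0,0],[10,-42,0,0,0,0],[10,-38,0,0,0,0],[0,0,40,0,0,0],[0,0,40,0,0,0]],
  ],
)

```text
time_s: 13.9
position: [0.5402, -0.3404, 0.1783]
tcp_rot: [[-0.994, -0.112, 0.004], [-0.112, 0.994, -0.004], [-0.003, -0.004, -1.0]]
force: [-0.0, 0.2, -2.7]
opening: 0.279
grasp_force: 29.9
```

>>> play_rows(
  moves=[
    [[0,0,40,0,0,0],[0,0,35,0,0,0],[0,0,20,0,0,0],[0,0,12,0,0,0],[0,0,0,0,0,0]],
  ],
)

```text
time_s: 14.4
position: [0.5391, -0.3371, 0.0691]
tcp_rot: [[-0.993, -0.114, -0.003], [-0.114, 0.993, 0.002], [0.002, 0.002, -1.0]]
force: [-0.1, -0.1, -1.9]
opening: 0.275
grasp_force: 29.9
```

>>> play_rows(
  moves=[
    [[0,0,2,0,0,0],[0,0,2,0,0,0],[0,0,1,0,0,0],[0,0,0,0,0,0],[0,0,0,0,0,0]],
  ],
)

```text
time_s: 14.9
position: [0.5402, -0.3381, 0.0661]
tcp_rot: [[-0.993, -0.114, 0.001], [-0.114, 0.993, -0.001], [-0.001, -0.001, -1.0]]
force: [-0.5, 0.3, -0.9]
opening: 0.269
grasp_force: 29.9
```

>>> play_rows(
  moves=[
    [[0,0,1,0,0,0],[0,0,0,0,0,0],[0,0,0,0,0,0]],
  ],
)

```text
time_s: 15.2
position: [0.54, -0.3379, 0.0645]
tcp_rot: [[-0.993, -0.114, -0.0], [-0.114, 0.993, 0.0], [0.0, 0.0, -1.0]]
force: [0.3, -0.4, -0.6]
opening: 0.275
grasp_force: 29.9
```

>>> play_rows(
  moves=[
    [[0,0,0,0,0,0],[0,0,0,0,0,0],[0,0,0,0,0,0],[0,0,0,0,0,0],[0,0,0,0,0,0]],
  ],
  fingers=1,
)

```text
time_s: 15.7
position: [0.5401, -0.338, 0.0646]
tcp_rot: [[-0.993, -0.114, 0.0], [-0.114, 0.993, -0.0], [-0.0, -0.0, -1.0]]
force: [0.2, -0.3, -0.5]
opening: 0.643
grasp_force: 0.0
```

>>> play_rows(
  moves=[
    [[0,0,0,0,0,0],[0,0,0,0,0,0],[0,0,0,0,0,0],[0,0,0,0,0,0],[0,0,0,0,0,0]],
  ],
)

```text
time_s: 16.2
position: [0.54, -0.3379, 0.0646]
tcp_rot: [[-0.993, -0.114, 0.0], [-0.114, 0.993, -0.0], [-0.0, -0.0, -1.0]]
force: [-0.5, 0.1, -0.2]
opening: 0.99
grasp_force: 0.0
```

>>> play_rows(
  moves=[
    [[0,0,-15,0,0,0],[0,0,-35,0,0,0],[0,0,-40,0,0,0],[0,0,-40,0,0,0],[0,0,0,0,0,0]],
  ],
)

```text
time_s: 16.7
position: [0.5434, -0.3407, 0.2025]
tcp_rot: [[-0.993, -0.114, 0.011], [-0.114, 0.993, -0.01], [-0.01, -0.011, -1.0]]
force: [0.1, -0.8, 0.6]
opening: 1.001
grasp_force: 0.0
```

```bash
python3 - <<'E'
from h import *
S=bot.capture("side");W=bot.capture("wrist")
cv2.imwrite("pics/s8.png",np.hstack([S["image"][100:400,200:560],W["image"][:300,160:500]]))
for r in bot.pinpoint(S,"brush_grip"): print(atz(S,r["centre"],.068).round(3))
E
```

```text
[ 0.542 -0.336  0.068]
[ 0.362 -0.378  0.068]
```

View pics/s8.png

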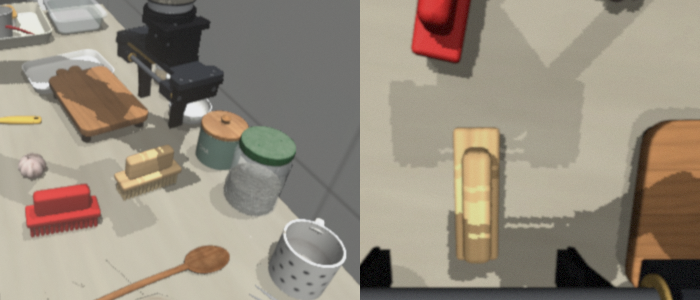

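The brush stands upright on the sideboard at (148,172) in the crop. It is released and the gripper is clear of it.

```bash
python3 -c "
from rig import bot
print(bot.hand_in())"
```

```text
the job is handed in; nothing more can be done
None
```

I swept both walnut shell halves into the white tray with the wooden brush, stood the brush upright on the sideboard right of the board, and handed the job in at about 17 s; the hand-in returned no verdict.

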